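# Load a sample canister into the reader

## Robot

A 6-joint arm with a two-finger parallel gripper is mounted at the origin on the work surface. World frame = base frame: x ahead of the robot, y to its left, z up, the work surface at z = 0. Lengths are in m, angles in degrees, forces in N, time in s.
With the tool pointing down it reaches from about 0.35 to 0.875 m from the base axis. Payload 4.2 kg.
Tool frame: the origin (TCP) lies midway between the tips of the shut fingers; the grasp point (between the pads) lies 19 mm behind it; x points along the fingers, y is the direction in which the jaws open and shut, and the axes are right-handed (so a half turn about x gives the same grasp; the last joint's range is limited). The gripper opens to 87 mm and grips with 3 to 60 N. Pads are 19 mm wide; open, the fingers measure 117 mm over their backs; the gripper's body (75 mm by 190 mm) begins 51 mm behind the grasp point.
Start: joints at [-49.469, 22.042, 0.453, 0, -68.411, -14.817], TCP at [0.271, -0.563, 0.223] pointing down, gripper open.
Joint ranges: [-179.83, 179.83], [-69.29, 118.12], [-61.27, 80.66], [-181.25, 117.63], [-171.15, -9.14], [-177.46, 177.46]. Speed limits (degrees/s): [159.86, 159.86, 180, 180, 180, 180].

## Interface

Orientations are given as a 3x3 rotation matrix whose columns are the frame's x, y, z axes.
In Python, from station import r gives the robot as it stands.
- The arm moves only by the tool play_rows, never from a script. Its argument "plan" is a list that holds one entry, the list of rows, each a list of 6 numbers: the shift along the tool's x, y, z in cm, then the turn, a rotation vector about the tool's x, y, z in units of 10 degrees (1.0 is 10 degrees). A call has 1 to 5 rows; each row is the pose to reach, as a shift and turn from the pose commanded when the call began, along the tool's axes at that moment; what a row does not reach only later rows make up. A row lasts 1/8 s, in which the tool goes at most 62.5 mm and 10.7 degrees, less where a joint would pass 70% of its speed; a pose out of reach is approached as far as the arm can. A call with a gripper value outside its range is refused whole. "hand" is the opening, from 0 (shut) to 1 (fully open), set as the call begins (left out, the last holds). The fingers move at their own pace and stop on an object; the grip force is fixed at half the most. Time passes only in rows, so rows that repeat a pose let the fingers close. It gives the time, the measured TCP pose, the force and the opening at its end, in the units of the state.
- r.sense(): the state, without advancing time (a new reading comes with each control period).
- r.capture(name): name is "scene" or "side" or "wrist"; returns (picture, depth): 400x640x3 uint8, blue, green, red; 400x640 float32, m along the optical axis (not along the pixel's ray), 0 where there is no reading.
- r.get_calibration(name): a dict with "vfov" (degrees; the focal length in pixels is half the picture's height over the tangent of half this angle, whatever the lens; pixels are square), "cx", "cy" (the principal point, pixels), "distortion" ([k1, k2, p1, p2, k3] as OpenCV has them; the pictures are not rectified), "rvec" (rotation vector, rad) and "tvec" (3), from world to camera coordinates, as OpenCV has them. Camera axes: x right, y down, z forward; pixel columns grow to the right and rows downward; lengths in m; the calibration is good to about 2 mm. A picture is of the moment at which its call begins: read the wrist's pose just before it. get_calibration takes no time and is no camera call; for the wrist camera it gives the pose at the moment of the call.
- r.finish_job(): hands the job in, once; it reports no verdict.
The state is a dict: "time_s": time; "joints": joint angles; "joint_velocities": joint speeds; "effort": joint torques, N m; "tcp_pos": TCP position; "ee_rot": TCP orientation; "wrist_force": force on the tool from outside, world axes, zero at the start; "moment": the same for the moment, N m; "gripper_width": opening from 0.0 (shut) to 1.0 (fully open).
Only numpy, scipy, OpenCV 4.12 (cv2) and the standard library are available. Lean on these libraries where they do the work, as an engineer would, in place of code of your own. Each camera call takes 0.05 s, during which the arm holds its last target.

## Task

Two canisters lie at the foot of the twin-lane ramp. With the fingers, push the longer one up its lane, over the crest, so that it settles in the cradle against the reader head and cannot roll back; only once it rests there, press the round key on top of the head fully down and let go. Do not lift the canisters, leave the shorter one at the foot of its lane, and do not disturb the other things on the bench.

Things in the scene. Friction and masses are not known exactly. Their poses are not given: they have to be found in the camera images.
- ramp: Fixed twin-lane loading ramp, 190 mm wide (x), 345 mm long (y). Origin on the bench under it; +y points uphill, x across the lanes, z up. Lanes 83 mm wide, centre lines at x = -45 and +45 mm; grey floor, aluminium rails 16 mm above it. White reader head at the upper end, y = 95 to 190 mm, top at z = 70 mm. All y and z below are in this frame.
- ramp_foot (a point): Foot of the sloping floor, mid-width: x = 0, y = -147, z = 16 mm. The floor rises from here at 7 degrees to the crest. A ledge 8 mm thick (y = -155 to -147) crosses the foot, its top at z = 25 mm, 9 mm above the floor.
- ramp_crest (a point): Crest at the top of the slope, mid-width: x = 0, y = 45, z = 40 mm. Behind it the floor steps down 5 mm into a cradle that falls slightly towards the stop.
- ramp_stop (a point): On the stop, the upright front face of the reader head, mid-width: x = 0, y = 95, z = 58 mm. A canister pushed over the crest rolls to the stop by itself; its axis is then at y = 70, z = 58 mm.
- longcan_center (a point): Centre of the longer canister: a rigid closed cylinder 50 mm in diameter and 78 mm long, white plastic with a flush grey cap band, 100 to 200 g, free to roll. It lies across one of the lanes (either one) with its axis (x) along the ramp's x, at the start against the foot ledge: axis at y = -129 mm, z = 43 mm in the ramp's frame. Slides and rolls easily on the smooth ramp; let go on the slope, it rolls back down.
- shortcan_center (a point): Centre of the shorter canister: the same make and 50 mm diameter, but 50 mm long; it lies at the foot of the other lane. To be left there.
- longcan: The longer canister's body, origin at its centre, x along its axis.
- key (a joint): Travel of the spring key, 0 up to 0.006 m fully down; it takes 4 N to push it fully down and springs back.
- key_top (a point): Centre of the top face of the key: a white round key 32 mm in diameter on a grey 48 mm collar, in the middle of the head's top (x = 0, y = 145, z = 92 mm in the ramp's frame; it stands 10 mm above its collar). Pressed straight down.
- bottle: White bottle with a grey cap, 48 mm wide, 85 mm high, standing close to the ramp on the robot's side, about 140 mm from the ramp's middle line. Origin under its base. Bystander.
- pot: Clear pot with a white cap, 56 mm wide, 60 mm high, standing close to the ramp on the far side, about 145 mm from the ramp's middle line. Origin under its base. Bystander.
- tray: Blue open tray 120 x 150 x 50 mm, on the bench to the right. Origin under its base. Bystander.
- tub: White open tub, 110 mm wide, 75 mm high, on the bench to the left. Origin under its base. Bystander.
There are look-alikes about, which are no part of the job. What is shaped like the longcan but turquoise is not meant.

How it is judged (in metres and radians):
On the way, in this order (a step that is already met when the one before it is completed fails the run):
1. the longer canister rests in the cradle against the stop (y of longcan_center in the frame of ramp between 0.063 and 0.078 m and z of longcan_center in the frame of ramp between 0.05 and 0.066 m and angle between the x axis of longcan_center and the x axis of ramp, either way round below 0.15 rad and linear speed of longcan below 0.03 m/s), for 0.3 s.
2. the key is pressed down with the canister seated (y of longcan_center in the frame of ramp between 0.063 and 0.078 m and z of longcan_center in the frame of ramp between 0.05 and 0.066 m and angle between the x axis of longcan_center and the x axis of ramp, either way round below 0.15 rad and value of joint key above 0.0045 m), for 0.05 s.
3. the key is let go (value of joint key below 0.0015 m), for 0.1 s.
At the end, for the whole second after the job is handed in: The longer canister lies at rest in the cradle, square across its lane (within 0.15 rad) with its axis within 7 mm of where it touches the stop; the shorter one is still at the foot of its lane (within 14 mm); the key was pressed at least 4.5 mm after the canister was seated, and is up again (all of step 1 and y of shortcan_center in the frame of ramp below -0.115 m and z of shortcan_center in the frame of ramp below 0.055 m and value of joint key below 0.0015 m).
It fails at once if a canister is lifted off the ramp floor (by more than about 14 mm) (((y of longcan_center in the frame of ramp below -0.08 m and z of longcan_center in the frame of ramp above 0.063 m) or (y of longcan_center in the frame of ramp below 0 m and z of longcan_center in the frame of ramp above 0.074 m) or z of longcan_center in the frame of ramp above 0.08 m) or ((y of shortcan_center in the frame of ramp below -0.08 m and z of shortcan_center in the frame of ramp above 0.063 m) or (y of shortcan_center in the frame of ramp below 0 m and z of shortcan_center in the frame of ramp above 0.074 m) or z of shortcan_center in the frame of ramp above 0.08 m)).
It fails at once if the key is pressed while the longer canister is not seated (value of joint key above 0.003 m and not (y of longcan_center in the frame of ramp between 0.063 and 0.078 m and z of longcan_center in the frame of ramp between 0.05 and 0.066 m and angle between the x axis of longcan_center and the x axis of ramp, either way round below 0.15 rad)).
It fails at once if the shorter canister is pushed more than 20 mm from its place (distance of shortcan_center from where it was at the start of the episode above 0.02 m).
It fails at once if a bystander is moved by more than 30 mm or tipped over (distance of any of bottle, pot, tray, tub from where it was at the start of the episode above 0.03 m or angle between any of bottle, pot, tray, tub's own z axis and vertical above 0.5 rad).
It also fails if it takes over 51 s, if anything falls off the work surface, if the arm or the gripper's body presses on something with over 40 N, if the wrist force passes 120 N, or if a joint passes its speed limit or range.

## Working session

There is one attempt and no reset: what is moved stays moved. The work goes in short steps, Python scripts to look and compute and a tool call to move; the robot and the scene stay as the last step left them, time stands still between calls to the robot, and variables do not carry over. Pictures are saved under pics/ and viewed, and the job is handed in when it is done.

Besides the shell and the picture viewer there is one more tool, called after ">>>" as name(argument=value, ...) on one line, values as JSON. play_rows: Moves the arm, as the interface text tells. Its arguments: {"type":"object","properties":{"plan":{"type":"array","items":{"type":"array","items":{"type":"array","items":{"type":"number"}}}},"hand":{"type":"number"}},"required":["plan"]}

```bash
ls; mkdir -p pics; python3 - <<'E'
from station import r
import cv2
s=r.sense();print(s)
for n in("scene","side","wrist"):
    p,d=r.capture(n);cv2.imwrite(f"pics/{n}0.png",p);import numpy as np;np.save(f"pics/{n}0.npy",d)
    print(n,r.get_calibration(n))
E
```

```text
pics
{'time_s': 0.0, 'joints': array([-4.94693299e+01,  2.20908509e+01,  3.78908476e-01, -2.94924409e-02,
       -6.84102529e+01, -1.48163501e+01]), 'joint_velocities': array([-0.12397301,  0.12669919, -0.03174386,  0.06800268,  0.00220157,
       -0.08199937]), 'effort': array([ 1.65483259e-03, -3.90668464e+01,  1.87405068e+01,  4.21975493e+00,
        1.09650294e-02, -1.89566877e-04]), 'tcp_pos': array([ 0.27093079, -0.56255083,  0.2214514 ]), 'ee_rot': array([[-1.02213747e-03, -4.33712048e-01,  9.01050950e-01],
       [ 1.93198667e-03,  9.01048883e-01,  4.33713244e-01],
       [-9.99997611e-01,  2.18413299e-03, -8.30699321e-05]]), 'wrist_force': array([-0.09771818, -0.30185334, -0.62688764]), 'moment': array([-0.02553896,  0.02311119, -0.00994025]), 'gripper_width': 1.0015476546001028}
scene {'vfov': 47.194566021271974, 'cx': 325.897995456275, 'cy': 190.81826201376427, 'distortion': array([0.02393281, 0.        , 0.        , 0.        , 0.        ]), 'rvec': array([ 1.58511676,  2.06481307, -0.75328571]), 'tvec': array([ 0.12715312, -0.3783484 ,  1.80463596])}
side {'vfov': 44.915945105082194, 'cx': 314.0737083705904, 'cy': 194.2105113466776, 'distortion': array([-0.13734948,  0.        ,  0.        ,  0.        ,  0.        ]), 'rvec': array([ 0.77411647, -2.40682546,  1.28368859]), 'tvec': array([0.47255606, 0.2357877 , 1.20103319])}
wrist {'vfov': 63.75838782371805, 'cx': 319.6397427066787, 'cy': 192.01145927028583, 'distortion': array([-0.05020948,  0.        ,  0.        ,  0.        ,  0.        ]), 'rvec': array([-1.59367025, -2.5349013 , -0.31674693]), 'tvec': array([ 0.62370197, -0.02884461,  0.38853719])}
```

View pics/scene0.png

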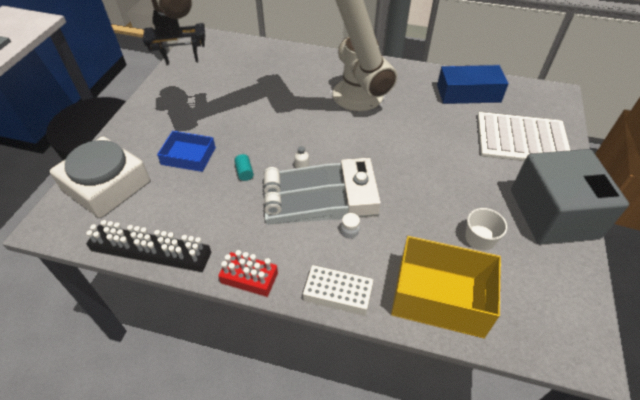

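View pics/side0.png

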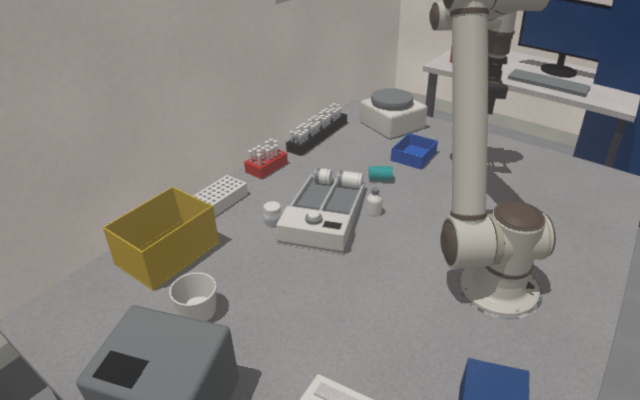

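View pics/wrist0.png

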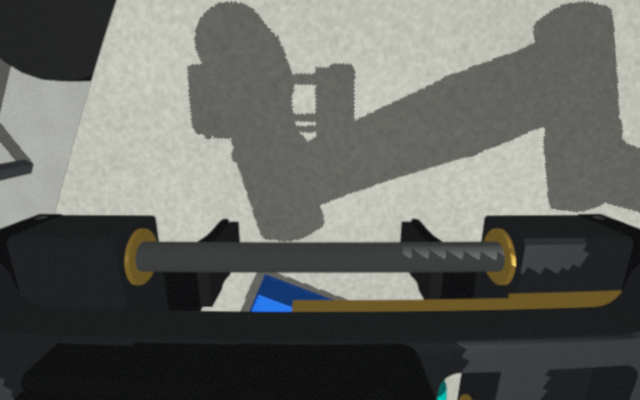

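```bash
python3 - <<'E'
import cv2
p=cv2.imread("pics/scene0.png");cv2.imwrite("pics/sc.png",cv2.resize(p[140:240,245:395],None,fx=5.3,fy=5.3,interpolation=cv2.INTER_CUBIC))
p=cv2.imread("pics/side0.png");cv2.imwrite("pics/si.png",cv2.resize(p[155:255,255:400],None,fx=5.5,fy=5.5,interpolation=cv2.INTER_CUBIC))
E
```

```text
(no output)
```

View pics/sc.png

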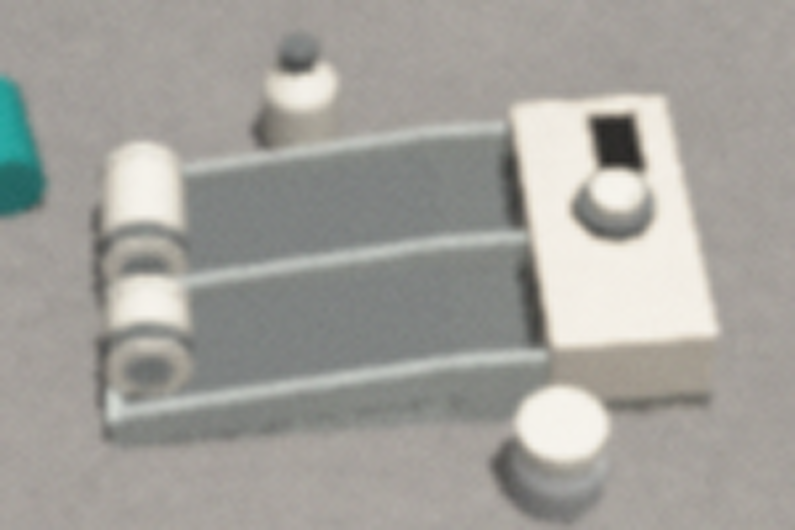

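View pics/si.png

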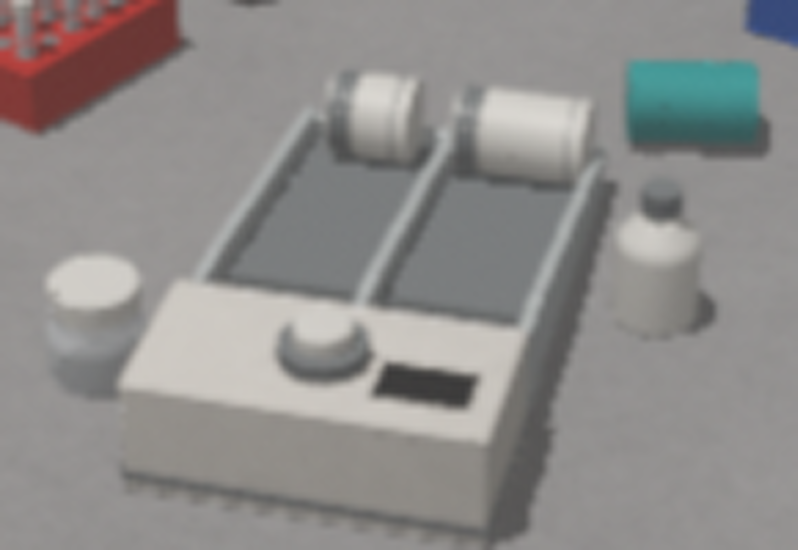

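```bash
cat > h.py <<'E'
import numpy as np,cv2
from station import r
def proj(n,P,c=None):
    c=c or r.get_calibration(n);f=200/np.tan(np.radians(c['vfov']/2))
    K=np.array([[f,0,c['cx']],[0,f,c['cy']],[0,0,1]])
    return cv2.projectPoints(np.array(P,float).reshape(-1,3),c['rvec'],c['tvec'],K,c['distortion'])[0][:,0]
def T(q,P):
    P=np.array(P,float)/1000;c,s=np.cos(q[2]),np.sin(q[2])
    return P@np.array([[c,-s,0],[s,c,0],[0,0,1]]).T+[q[0],q[1],0]
E
python3 - <<'E'
from h import *
from scipy.optimize import least_squares
P=[(-95,95,70),(-95,190,70),(95,190,70),(95,95,70),(0,145,92)]
A=np.array([(513,105),(665,97),(718,332),(552,345),(619,187)])/5.3+[245,140]
B=np.array([(523,328),(490,440),(121,382),(183,285),(323,327)])/5.5+[255,155]
C1,C2=r.get_calibration("scene"),r.get_calibration("side")
for w in((1,1),(1,0),(0,1)):
    f=lambda q:np.concatenate([w[0]*(proj("scene",T(q,P),C1)-A).ravel(),w[1]*(proj("side",T(q,P),C2)-B).ravel()])
    s=least_squares(f,[0.6,0,0]);print(s.x,np.degrees(s.x[2]),np.round(s.fun.reshape(-1,2),1).tolist())
    q=s.x
    if w==(1,1):np.save("q.npy",q)
q=np.load("q.npy")
print(T(q,[(-45,-129,43),(-45,70,58),(0,145,92),(0,-147,16)]))
for n,o,k in(("scene",(245,140),5.3),("side",(255,155),5.5)):
    im=cv2.imread("pics/sc.png" if n=="scene" else "pics/si.png")
    pts=[(-84,-129,43),(-6,-129,43),(-45,-129,68),(-95,-155,25),(95,-155,25),(20,-129,43),(70,-129,43)]+P
    for a in (proj(n,T(q,pts))-o)*k: cv2.circle(im,tuple(int(v) for v in a),3,(0,0,255),-1)
    cv2.imwrite(f"pics/o_{n}.png",im)
E
```

```text
[ 0.55140532 -0.0218911   0.35747426] 20.481766135726243 [[-0.1, -0.6], [0.4, -1.0], [0.7, 0.1], [0.3, -0.1], [0.1, -0.1], [1.4, -0.0], [-0.0, 0.1], [-0.8, -0.3], [-1.2, -1.9], [0.2, -1.0]]
[ 0.55216073 -0.02274538  0.35253488] 20.198760510688842 [[-0.3, -0.4], [0.2, -0.7], [0.3, 0.5], [-0.1, 0.2], [-0.2, 0.2], [0.0, -0.0], [-0.0, -0.0], [-0.0, -0.0], [-0.0, -0.0], [-0.0, -0.0]]
[ 0.55091555 -0.01964097  0.36589603] 20.96429803774923 [[0.0, -0.0], [0.0, -0.0], [0.0, -0.0], [0.0, -0.0], [0.0, -0.0], [1.5, 0.3], [0.3, 0.5], [-0.8, 0.4], [-1.4, -1.3], [0.3, -0.5]]
[[ 0.55438836 -0.15848211  0.043     ]
 [ 0.48475641  0.02793783  0.058     ]
 [ 0.50066848  0.11394252  0.092     ]
 [ 0.60284199 -0.15959829  0.016     ]]
```

View pics/o_scene.png

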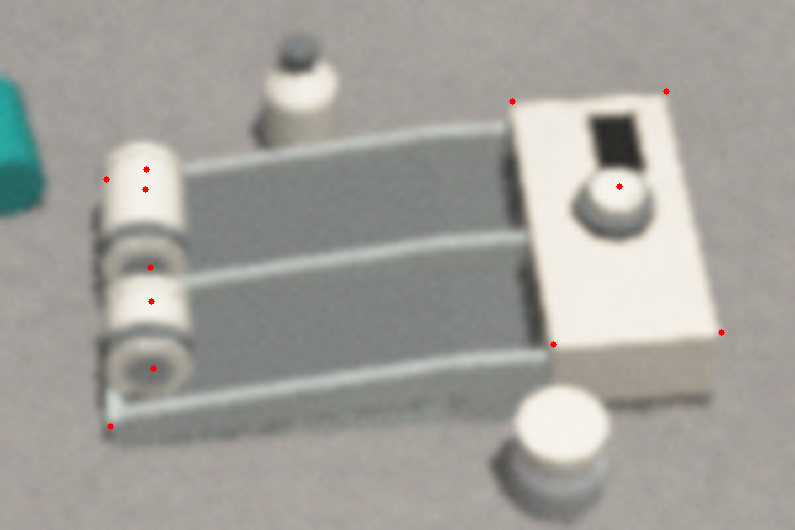

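View pics/o_side.png

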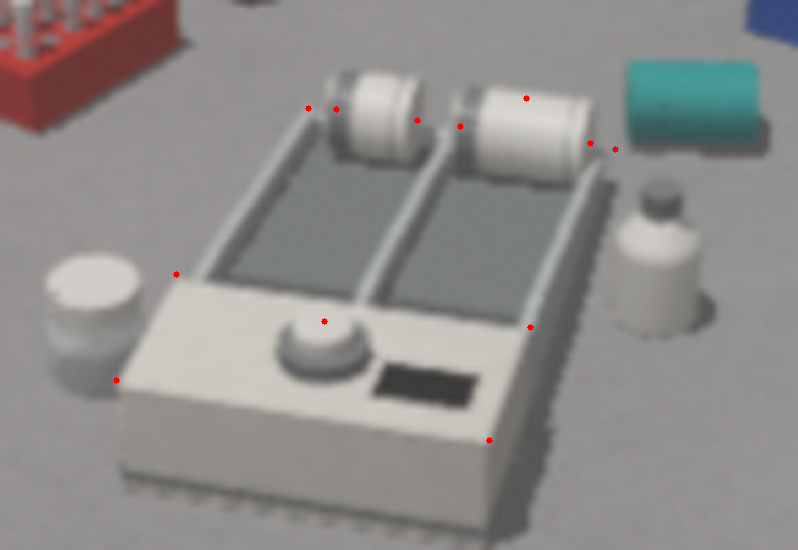

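```bash
cat >> h.py <<'E'
def cloud(n,d,q,c=None):
    c=c or r.get_calibration(n);f=200/np.tan(np.radians(c['vfov']/2))
    K=np.array([[f,0,c['cx']],[0,f,c['cy']],[0,0,1]])
    v,u=np.mgrid[0:400,0:640];p=cv2.undistortPoints(np.stack([u,v],-1).reshape(-1,1,2).astype(float),K,c['distortion'])[:,0]
    z=d.ravel();X=np.c_[p*z[:,None],z];R=cv2.Rodrigues(c['rvec'])[0];W=(X-c['tvec'])@R
    W=W-[q[0],q[1],0];a=q[2];R2=np.array([[np.cos(a),np.sin(a),0],[-np.sin(a),np.cos(a),0],[0,0,1]])
    return (W@R2.T*1000).reshape(400,640,3)
E
python3 - <<'E'
from h import *
q=np.load("q.npy")
for n in("scene","side"):
    d=np.load(f"pics/{n}0.npy");C=cloud(n,d,q);p=cv2.imread(f"pics/{n}0.png").astype(int)
    m=(p[...,0]-p[...,2]>50)&(p[...,1]-p[...,2]>50)&(d>0)
    t=C[m&(np.abs(C[...,0])<300)&(np.abs(C[...,1])<300)&(C[...,2]>10)];print(n,len(t),np.percentile(t,[3,50,97],0).round())
    # top of long can, head top
    def st(x0,x1,y0,y1,z0,z1):
        k=C[(C[...,0]>x0)&(C[...,0]<x1)&(C[...,1]>y0)&(C[...,1]<y1)&(C[...,2]>z0)&(C[...,2]<z1)&(d>0)]
        return len(k),np.percentile(k,[2,50,98],0).round(1).tolist() if len(k) else 0
    print("can",st(-100,0,-175,-100,45,90));print("short",st(0,100,-175,-100,45,90));print("head",st(-120,120,60,230,60,80));print("key",st(-40,40,110,180,82,105))
E
```

```text
scene 325 [[-164. -248.   15.]
 [-113. -223.   46.]
 [ -89. -202.   53.]]
can (353, [[-83.0, -156.2, 45.8], [-34.2, -133.1, 65.1], [-3.9, -110.5, 71.7]])
short (275, [[22.2, -157.5, 46.7], [54.0, -133.0, 63.7], [72.0, -109.9, 72.4]])
head (1347, [[-90.8, 90.9, 62.5], [20.7, 134.5, 71.1], [94.8, 183.4, 76.1]])
key (133, [[-16.0, 119.1, 82.2], [5.1, 139.9, 88.5], [23.4, 160.3, 96.9]])
side 226 [[-166. -230.   30.]
 [-131. -207.   44.]
 [ -97. -192.   52.]]
can (275, [[-82.1, -137.9, 45.6], [-45.0, -115.0, 59.9], [-5.9, -102.8, 69.6]])
short (182, [[21.1, -139.5, 45.3], [44.7, -114.1, 59.8], [70.8, -102.5, 69.2]])
head (1423, [[-92.9, 98.0, 61.2], [-10.0, 157.2, 69.0], [91.2, 191.3, 75.9]])
key (100, [[-16.0, 131.9, 82.1], [-0.9, 150.1, 89.5], [16.7, 165.7, 94.7]])
```

```bash
cat >> h.py <<'E'
def go(P):
    s=r.sense();q=np.load("q.npy");a=np.cos(q[2]),np.sin(q[2])
    D=np.eye(3);D[:,0]=[0,0,-1];D[:,1]=[-a[0],-a[1],0];D[:,2]=np.cross(D[:,0],D[:,1])
    R=s['ee_rot'];rv=cv2.Rodrigues(R.T@D)[0].ravel()
    cur=s['tcp_pos']-[q[0],q[1],0];cur=np.array([a[0]*cur[0]+a[1]*cur[1],-a[1]*cur[0]+a[0]*cur[1],cur[2]])*1000
    print("t",s['time_s'],"ramp tcp",cur.round(1),"F",s['wrist_force'].round(1),"w",round(s['gripper_width'],3),"j",s['joints'].round(0))
    for p in np.atleast_2d(P):print(p,"shift cm",((T(q,[p])[0]-s['tcp_pos'])@R*100).round(2),"rot",(np.degrees(rv)/10).round(2))
E
python3 -c "
from h import *
go([-45,-178,130])"
```

```text
t 0.15 ramp tcp [-451.9 -408.5  221.7] F [0.3 0.1 0.4] w 0.999 j [-49.  22.   0.  -0. -68. -15.]
[ -45 -178  130] shift cm [ 9.2  19.24 42.62] rot [-8.48  0.01 -0.01]
```

>>> play_rows(plan=[[[0,2.4,5.3,-1.05,0,0],[0,4.8,10.6,-2.1,0,0],[0,7.2,15.9,-3.15,0,0],[0,9.6,21.2,-4.2,0,0],[0,12,26.5,-5.2,0,0]]], hand=0.52)

```text
time_s: 0.78
tcp_pos: [0.4587, -0.3383, 0.2224]
ee_rot: [[-0.0, -0.978, 0.207], [0.0, 0.207, 0.978], [-1.0, 0.0, 0.0]]
wrist_force: [0.9, -1.3, 0.7]
gripper_width: 0.553
```

```bash
python3 -c "
from h import *
go([-45,-178,130])"
```

```text
t 0.775 ramp tcp [-197.5 -264.   222.4] F [ 0.9 -1.3  0.7] w 0.553 j [-20.  17.  -7.  -0. -66.   8.]
[ -45 -178  130] shift cm [ 9.24 -8.26 15.44] rot [-3.24  0.   -0.  ]
```

>>> play_rows(plan=[[[0,0,0,0,0,0],[0,0,0,0,0,0]]])

```text
time_s: 1.02
tcp_pos: [0.4577, -0.3398, 0.2222]
ee_rot: [[-0.001, -0.977, 0.213], [0.0, 0.213, 0.977], [-1.0, 0.001, 0.0]]
wrist_force: [-0.1, 0.0, 0.5]
gripper_width: 0.519
```

```bash
python3 -c "
from h import *
go([-45,-178,130])"
```

```text
t 1.025 ramp tcp [-199.  -265.   222.2] F [-0.1  0.   0.5] w 0.519 j [-20.  17.  -7.   0. -66.   8.]
[ -45 -178  130] shift cm [ 9.22 -8.25 15.65] rot [-3.28  0.   -0.  ]
```

>>> play_rows(plan=[[[0,-2.1,4,-0.9,0,0],[0,-4.2,8,-1.8,0,0],[3,-6.3,12,-2.6,0,0],[9.2,-8.25,15.65,-3.28,0,0],[9.2,-8.25,15.65,-3.28,0,0]]])

```text
time_s: 1.65
tcp_pos: [0.5697, -0.2042, 0.1264]
ee_rot: [[-0.008, -0.937, -0.349], [0.001, -0.349, 0.937], [-1.0, 0.007, 0.004]]
wrist_force: [-0.6, -0.5, -0.1]
gripper_width: 0.519
```

```bash
python3 -c "
from h import *
p,d=r.capture('side');cv2.imwrite('pics/side1.png',cv2.resize(p[100:260,240:440],None,fx=4,fy=3.75,interpolation=cv2.INTER_CUBIC))
go([-45,-178,38])"
```

```text
t 1.7 ramp tcp [ -46.2 -177.8  127.1] F [ 0.9  0.5 -0.9] w 0.521 j [ -4.  25.  -9.  -0. -56.  25.]
[ -45 -178   38] shift cm [ 8.91 -0.16 -0.05] rot [-0.01  0.02 -0.03]
```

View pics/side1.png

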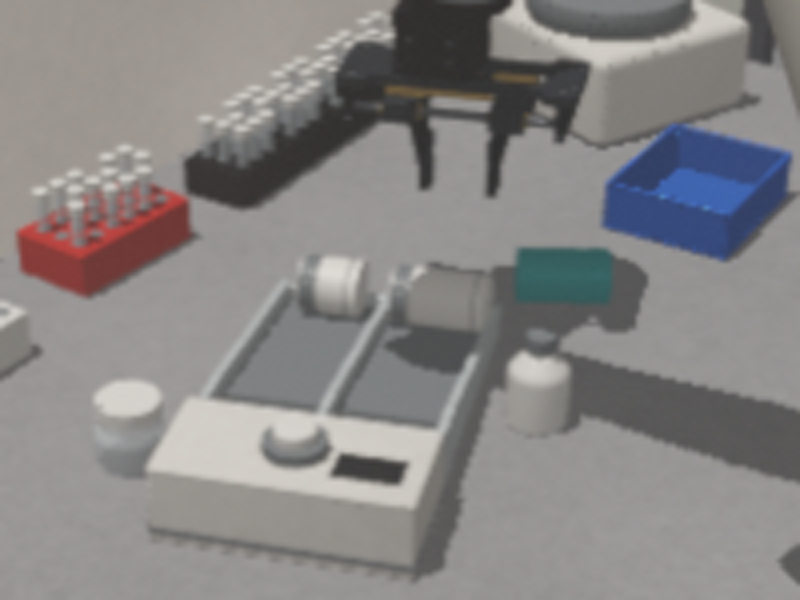

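>>> play_rows(plan=[[[3,-0.1,0,0,0,0],[5,-0.1,0,0,0,0],[7,-0.1,0,0,0,0],[8.6,-0.1,0,0,0,0],[8.6,-0.1,0,0,0,0]]])

```text
time_s: 2.33
tcp_pos: [0.572, -0.2053, 0.0443]
ee_rot: [[-0.001, -0.937, -0.349], [-0.0, -0.349, 0.937], [-1.0, 0.001, 0.0]]
wrist_force: [1.5, 0.3, 0.5]
gripper_width: 0.518
```

```bash
python3 -c "
from h import *
p,d=r.capture('side');cv2.imwrite('pics/side2.png',cv2.resize(p[120:240,280:430],None,fx=5,fy=5,interpolation=cv2.INTER_CUBIC))
p,d=r.capture('scene');cv2.imwrite('pics/scene2.png',cv2.resize(p[100:240,225:385],None,fx=4,fy=4,interpolation=cv2.INTER_CUBIC))
go([[-45,-160,38],[-45,20,57]])"
```

```text
t 2.425 ramp tcp [ -43.6 -179.2   45.6] F [1.2 0.7 0.2] w 0.522 j [ -4.  30. -14.   0. -45.  25.]
[ -45 -160   38] shift cm [0.75 0.14 1.92] rot [-0.   -0.01  0.01]
[-45  20  57] shift cm [-1.17  0.14 19.92] rot [-0.   -0.01  0.01]
```

View pics/side2.png

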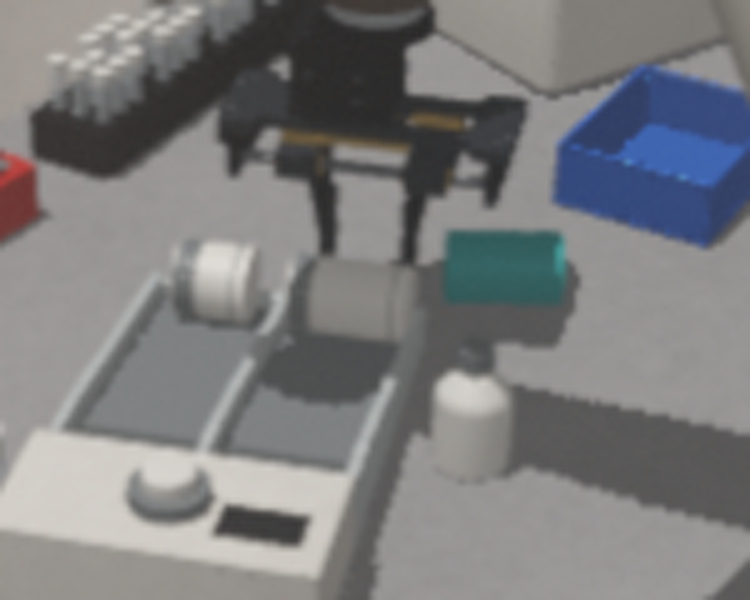

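View pics/scene2.png

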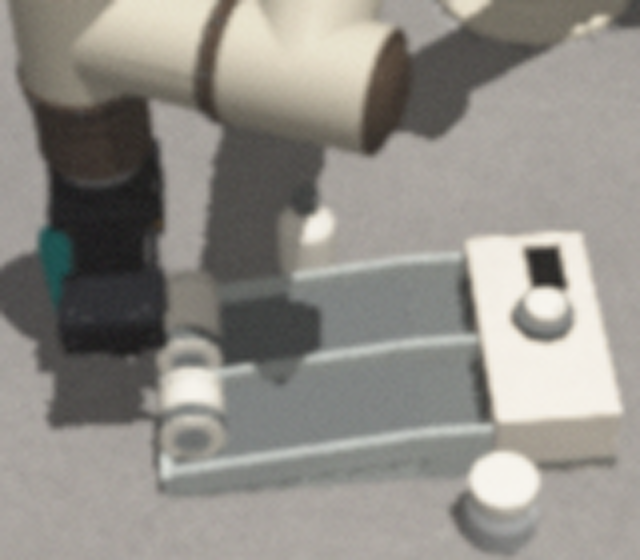

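>>> play_rows(plan=[[[0.5,0.14,0.5,0,0,0],[0.5,0.14,1.0,0,0,0],[0.5,0.14,1.4,0,0,0],[0.45,0.14,1.8,0,0,0],[0.4,0.14,2.4,0,0,0]]])

```text
time_s: 3.05
tcp_pos: [0.5631, -0.182, 0.0408]
ee_rot: [[0.0, -0.937, -0.351], [-0.0, -0.351, 0.937], [-1.0, -0.0, -0.0]]
wrist_force: [-0.0, -1.2, 0.6]
gripper_width: 0.52
```

```bash
python3 -c "
from h import *
p,d=r.capture('side');cv2.imwrite('pics/side3.png',cv2.resize(p[120:240,280:430],None,fx=5,fy=5,interpolation=cv2.INTER_CUBIC))
go([[-45,-155,39],[-45,20,59]])"
```

```text
t 3.1 ramp tcp [ -45.3 -153.3   40.7] F [-1.3  0.5 -0.1] w 0.52 j [ -2.  29. -17.  -0. -44.  23.]
[ -45 -155   39] shift cm [ 0.17 -0.03 -0.17] rot [ 0.01  0.   -0.  ]
[-45  20  59] shift cm [-1.82 -0.04 17.33] rot [ 0.01  0.   -0.  ]
```

View pics/side3.png

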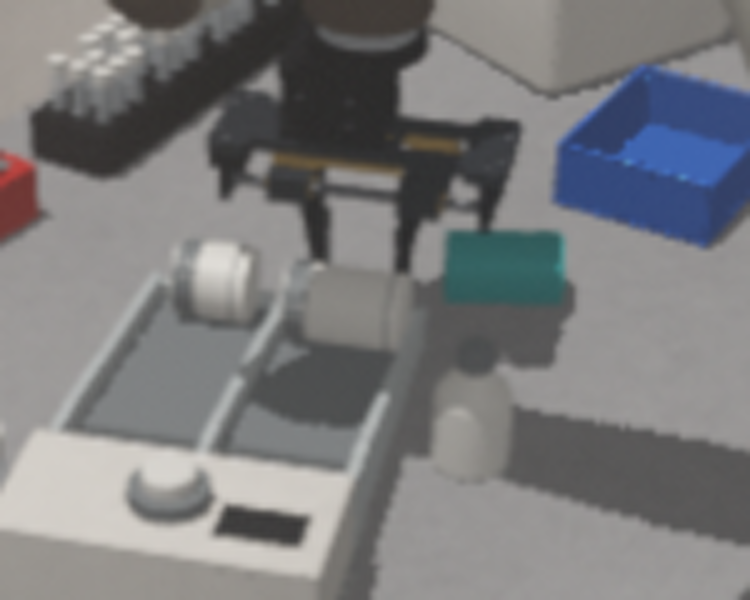

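>>> play_rows(plan=[[[-0.12,0,1,0,0,0],[-0.25,0,2,0,0,0],[-0.37,0,3,0,0,0],[-0.5,0,4,0,0,0],[-0.6,0,5,0,0,0]]])

```text
time_s: 3.72
tcp_pos: [0.5453, -0.1347, 0.0467]
ee_rot: [[0.0, -0.937, -0.351], [0.0, -0.351, 0.937], [-1.0, -0.0, -0.0]]
wrist_force: [0.6, -1.3, 0.2]
gripper_width: 0.517
```

```bash
python3 -c "
from h import *
p,d=r.capture('side');cv2.imwrite('pics/side4.png',cv2.resize(p[120:240,280:430],None,fx=5,fy=5,interpolation=cv2.INTER_CUBIC))
go([[-45,-155,39],[-45,20,59]])"
```

```text
t 3.775 ramp tcp [ -45.4 -102.6   46.7] F [-0.2  0.5 -0.6] w 0.522 j [  3.  27. -21.  -0. -42.  18.]
[ -45 -155   39] shift cm [ 0.77 -0.04 -5.24] rot [ 0.01  0.   -0.  ]
[-45  20  59] shift cm [-1.22 -0.06 12.26] rot [ 0.01  0.   -0.  ]
```

View pics/side4.png

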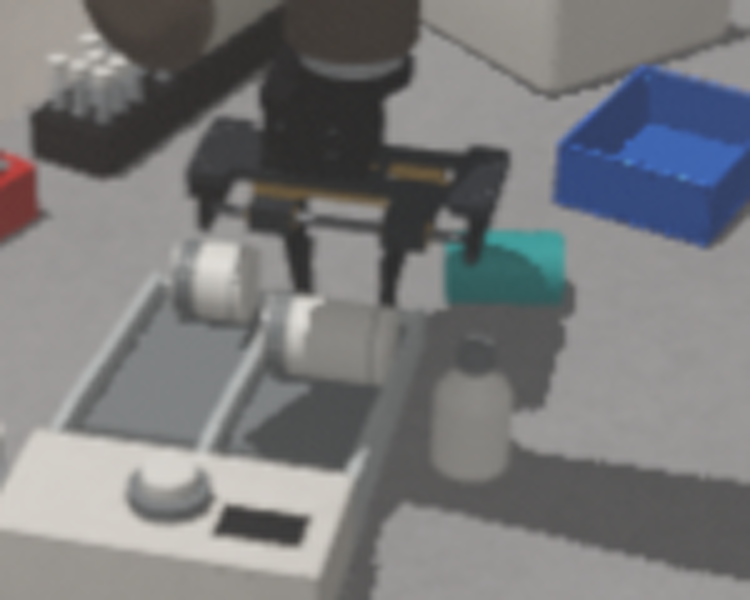

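```bash
python3 -c "
from h import *
q=np.load('q.npy')
d=np.load('pics/side0.npy');C=cloud('side',d,q)
k=C[(C[...,0]>-185)&(C[...,0]<-108)&(C[...,1]>-100)&(C[...,1]<120)&(C[...,2]>15)&(C[...,2]<110)&(d>0)]
print('bottle',len(k),np.percentile(k,[2,50,98],0).round())
p,d=r.capture('side');C=cloud('side',d,q)
m=(C[...,2]>60)&(C[...,2]<180)&(abs(C[...,1]+100)<60)&(d>0)
for a in range(-160,80,10):
  k=C[m&(C[...,0]>=a)&(C[...,0]<a+10)]
  if len(k):print(a,len(k),np.percentile(k,[2,98],0).round().tolist())
"
```

```text
bottle 319 [[-161.  -36.   17.]
 [-140.  -15.   52.]
 [-117.   -4.   86.]]
-140 61 [[-138.0, -135.0, 125.0], [-130.0, -61.0, 162.0]]
-130 74 [[-130.0, -130.0, 118.0], [-120.0, -61.0, 162.0]]
-120 56 [[-120.0, -139.0, 132.0], [-111.0, -63.0, 162.0]]
-110 37 [[-110.0, -128.0, 128.0], [-100.0, -66.0, 161.0]]
-100 73 [[-99.0, -129.0, 122.0], [-90.0, -61.0, 162.0]]
-90 86 [[-90.0, -124.0, 64.0], [-80.0, -47.0, 159.0]]
-80 130 [[-80.0, -123.0, 62.0], [-70.0, -43.0, 159.0]]
-70 98 [[-70.0, -126.0, 62.0], [-60.0, -44.0, 160.0]]
-60 95 [[-60.0, -126.0, 65.0], [-50.0, -42.0, 179.0]]
-50 74 [[-50.0, -84.0, 62.0], [-40.0, -43.0, 178.0]]
-40 72 [[-40.0, -84.0, 61.0], [-30.0, -41.0, 176.0]]
-30 92 [[-30.0, -104.0, 63.0], [-20.0, -43.0, 178.0]]
-20 142 [[-20.0, -109.0, 64.0], [-11.0, -45.0, 176.0]]
-10 87 [[-10.0, -92.0, 64.0], [-0.0, -44.0, 177.0]]
0 54 [[0.0, -87.0, 123.0], [10.0, -61.0, 177.0]]
10 42 [[11.0, -126.0, 128.0], [20.0, -65.0, 163.0]]
20 71 [[20.0, -137.0, 62.0], [30.0, -61.0, 161.0]]
30 103 [[31.0, -137.0, 63.0], [40.0, -63.0, 161.0]]
40 64 [[40.0, -136.0, 60.0], [50.0, -61.0, 161.0]]
50 17 [[51.0, -136.0, 60.0], [59.0, -113.0, 70.0]]
60 18 [[61.0, -139.0, 61.0], [70.0, -109.0, 69.0]]
70 3 [[70.0, -130.0, 64.0], [71.0, -118.0, 68.0]]
```

Hand body at z ≥ 118 mm, well above the bottle (86 mm). Continue.

>>> play_rows(plan=[[[-0.12,0,1,0,0,0],[-0.25,0,2,0,0,0],[-0.37,0,3,0,0,0],[-0.5,0,4,0,0,0],[-0.6,0,5,0,0,0]]])

```text
time_s: 4.45
tcp_pos: [0.5277, -0.088, 0.0527]
ee_rot: [[0.0, -0.937, -0.351], [0.0, -0.351, 0.937], [-1.0, -0.0, -0.0]]
wrist_force: [0.3, -0.7, -0.3]
gripper_width: 0.523
```

>>> play_rows(plan=[[[-0.12,0,0.8,0,0,0],[-0.22,0,1.6,0,0,0],[-0.32,0,2.4,0,0,0],[-0.42,0,3.2,0,0,0],[-0.5,0,4,0,0,0]]])

```text
time_s: 5.08
tcp_pos: [0.5138, -0.0507, 0.0576]
ee_rot: [[0.0, -0.937, -0.35], [-0.0, -0.35, 0.937], [-1.0, 0.0, -0.0]]
wrist_force: [0.8, -0.6, 0.7]
gripper_width: 0.519
```

```bash
python3 -c "
from h import *
q=np.load('q.npy')
p,d=r.capture('side');cv2.imwrite('pics/side5.png',cv2.resize(p[120:240,280:430],None,fx=5,fy=5,interpolation=cv2.INTER_CUBIC))
go([[-45,20,59]])"
```

```text
t 5.125 ramp tcp [-45.4 -13.2  57.7] F [-0.7  0.9 -0.5] w 0.523 j [ 12.  22. -27.  -0. -41.   8.]
[-45  20  59] shift cm [-0.13 -0.05  3.32] rot [ 0.01  0.   -0.  ]
```

View pics/side5.png

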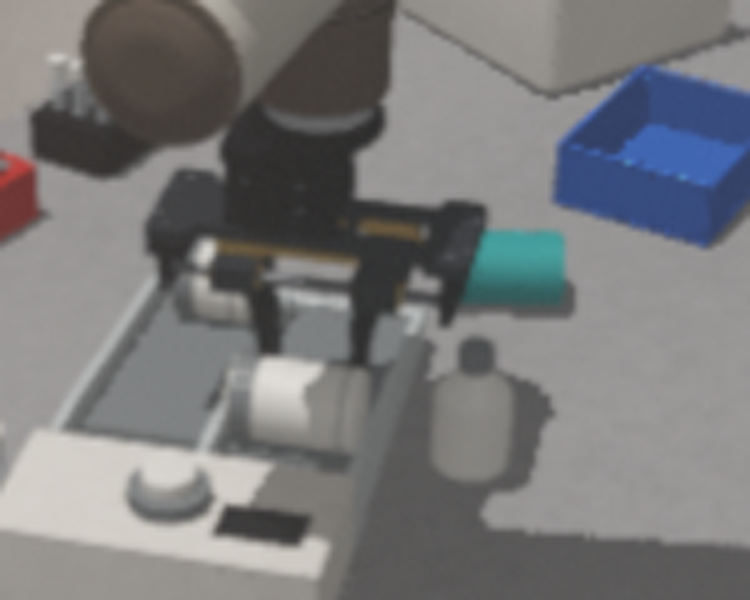

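>>> play_rows(plan=[[[-0.1,0,0.7,0,0,0],[-0.2,0,1.4,0,0,0],[-0.3,0,2.1,0,0,0],[-0.35,0,2.8,0,0,0],[-0.35,0,3.3,0,0,0]]])

```text
time_s: 5.75
tcp_pos: [0.5022, -0.0198, 0.0611]
ee_rot: [[-0.0, -0.937, -0.351], [0.0, -0.351, 0.937], [-1.0, 0.0, 0.0]]
wrist_force: [0.4, -0.2, 1.2]
gripper_width: 0.52
```

```bash
python3 -c "
from h import *
q=np.load('q.npy')
p,d=r.capture('side');cv2.imwrite('pics/side6.png',cv2.resize(p[120:240,280:430],None,fx=5,fy=5,interpolation=cv2.INTER_CUBIC))
C=cloud('side',d,q);k=C[(abs(C[...,0]+45)<30)&(C[...,1]>20)&(C[...,1]<92)&(C[...,2]>60)&(C[...,2]<92)&(d>0)]
print('can',len(k),np.percentile(k,[2,50,98],0).round())
go([[-45,20,59]])"
```

```text
can 259 [[-74.  26.  65.]
 [-44.  79.  78.]
 [-16.  91.  88.]]
t 5.8 ramp tcp [-45.4  19.5  61. ] F [0.1 0.6 0.5] w 0.52 j [ 16.  21. -28.  -0. -41.   4.]
[-45  20  59] shift cm [ 0.2  -0.04  0.05] rot [ 0.01  0.   -0.  ]
```

View pics/side6.png

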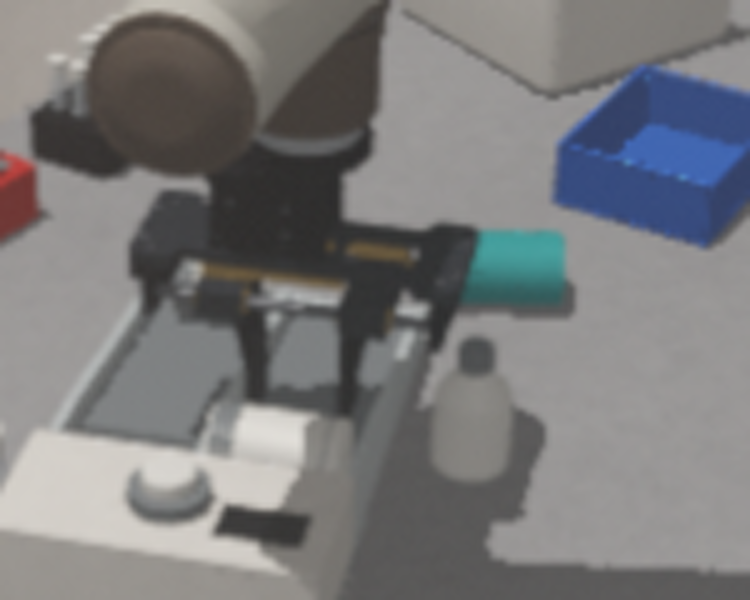

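>>> play_rows(plan=[[[0,0,-1,0,0,0],[-1,0,-2,0,0,0],[-4,0,-3,0,0,0],[-8,0,-4,0,0,0],[-9,0,-5,0,0,0]]])

```text
time_s: 6.42
tcp_pos: [0.522, -0.0682, 0.1546]
ee_rot: [[0.007, -0.937, -0.35], [0.0, -0.35, 0.937], [-1.0, -0.006, -0.002]]
wrist_force: [-0.2, -0.5, -0.7]
gripper_width: 0.518
```

```bash
python3 -c "
from h import *
q=np.load('q.npy')
for n,sl in(('side',(slice(130,250),slice(270,420))),('scene',(slice(130,250),slice(245,395)))):
  p,d=r.capture(n);im=p.copy()
  cv2.imwrite(f'pics/{n}7.png',cv2.resize(p[sl],None,fx=5,fy=5,interpolation=cv2.INTER_CUBIC))
  C=cloud(n,d,q);k=C[(abs(C[...,0]+45)<30)&(C[...,1]>20)&(C[...,1]<94)&(C[...,2]>50)&(C[...,2]<92)&(d>0)]
  if len(k):
    print('can',len(k),np.percentile(k,[2,50,98],0).round(1))
    a=cv2  # circle fit r=25
    from scipy.optimize import least_squares
    print(least_squares(lambda c:np.hypot(k[:,1]-c[0],k[:,2]-c[1])-25,[70,58],loss='soft_l1').x)
go([[0,145,130],[0,145,92]])"
```

```text
can 220 [[-73.6  60.5  66.4]
 [-44.2  81.8  78. ]
 [-16.3  92.3  84.2]]
[69.16299179 57.06016408]
can 249 [[-73.5  41.2  62.1]
 [-45.1  65.   80.3]
 [-16.6  92.8  87.7]]
[66.24924801 59.77631235]
t 6.525 ramp tcp [-44.7 -32.8 152.6] F [-0.5  0.2 -0.7] w 0.52 j [ 10.  16. -19.   0. -54.  10.]
[  0 145 130] shift cm [ 2.26 -4.44 17.79] rot [-0.01 -0.    0.02]
[  0 145  92] shift cm [ 6.06 -4.42 17.79] rot [-0.01 -0.    0.02]
```

View pics/side7.png

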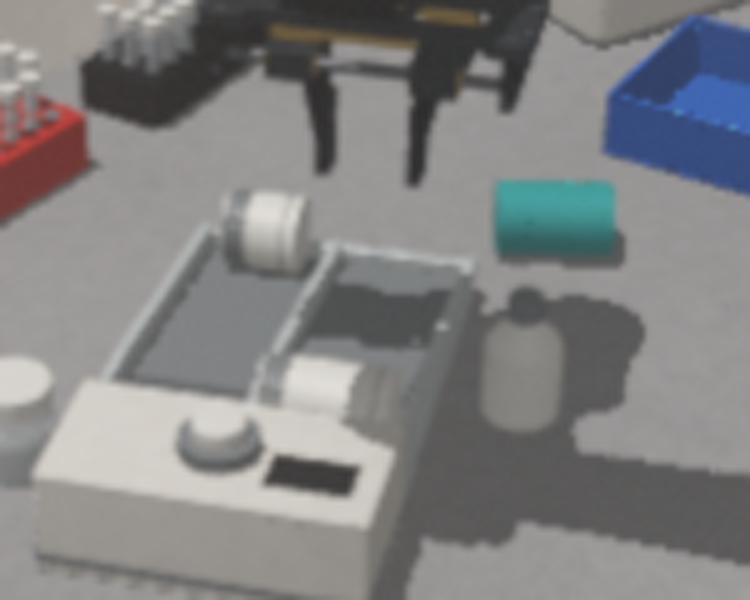

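View pics/scene7.png

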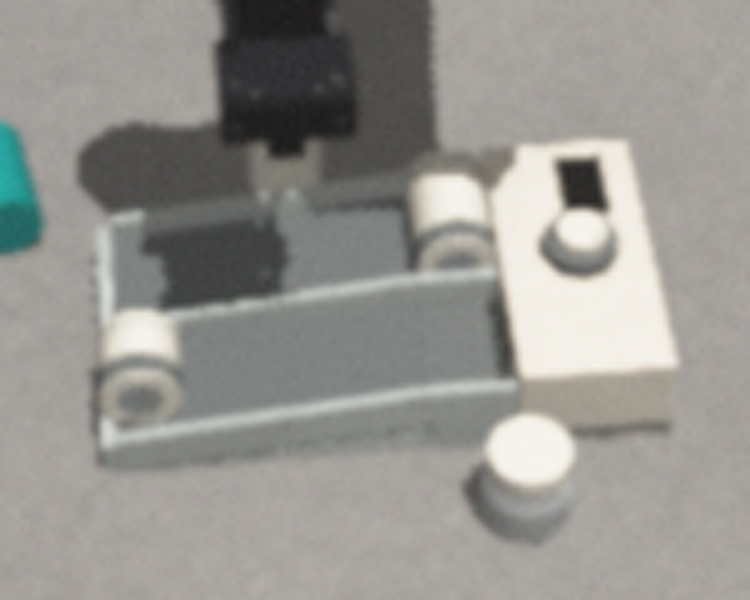

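>>> play_rows(plan=[[[0,-1.2,4.5,0,0,0],[0,-2.4,9,0,0,0],[0,-3.6,13.5,0,0,0],[2,-4.4,17.6,0,0,0],[3.8,-4.4,17.8,0,0,0]]], hand=0)

```text
time_s: 7.15
tcp_pos: [0.4976, 0.1169, 0.1114]
ee_rot: [[-0.002, -0.935, -0.353], [-0.001, -0.353, 0.935], [-1.0, 0.002, 0.0]]
wrist_force: [-0.6, -0.5, 0.4]
gripper_width: 0.053
```

```bash
python3 -c "
from h import *
for n,sl in(('side',(slice(130,250),slice(270,420))),('scene',(slice(130,250),slice(275,425)))):
  p,d=r.capture(n)
  cv2.imwrite(f'pics/{n}8.png',cv2.resize(p[sl],None,fx=5,fy=5,interpolation=cv2.INTER_CUBIC))
go([[0,145,92],[0,145,85]])"
```

```text
t 7.25 ramp tcp [ -3.9 147.2 110. ] F [ 0.1  0.5 -0.1] w 0.018 j [ 31.  18. -24.  -0. -48. -11.]
[  0 145  92] shift cm [ 1.79 -0.4  -0.22] rot [ 0.01 -0.   -0.04]
[  0 145  85] shift cm [ 2.49 -0.41 -0.22] rot [ 0.01 -0.   -0.04]
```

View pics/side8.png

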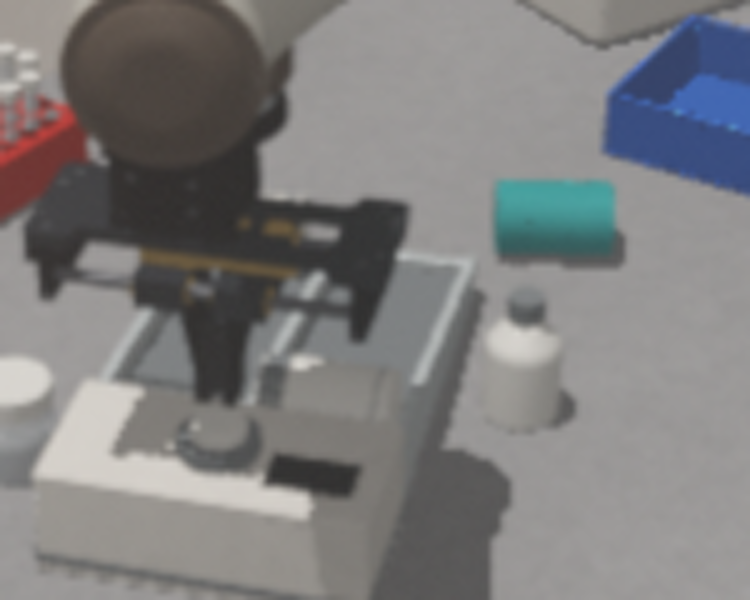

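View pics/scene8.png

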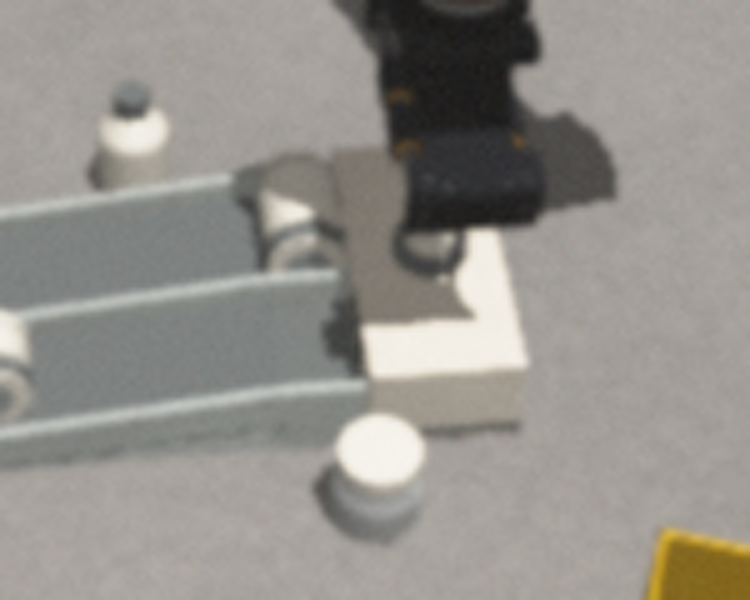

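>>> play_rows(plan=[[[0.6,-0.4,-0.2,0,0,0],[1.2,-0.4,-0.2,0,0,0],[1.6,-0.4,-0.2,0,0,0],[1.9,-0.4,-0.2,0,0,0],[1.9,-0.4,-0.2,0,0,0]]])

```text
time_s: 7.88
tcp_pos: [0.5031, 0.1144, 0.0939]
ee_rot: [[-0.0, -0.937, -0.35], [-0.0, -0.35, 0.937], [-1.0, 0.0, -0.0]]
wrist_force: [0.3, -0.6, 0.4]
gripper_width: 0.006
```

```bash
python3 -c "
from h import *
go([[0,145,92],[0,145,85]])"
```

```text
t 7.875 ramp tcp [  2.5 144.6  93.9] F [ 0.3 -0.6  0.4] w 0.006 j [ 31.  19. -25.  -0. -46. -10.]
[  0 145  92] shift cm [0.19 0.25 0.04] rot [ 0. -0. -0.]
[  0 145  85] shift cm [0.89 0.24 0.04] rot [ 0. -0. -0.]
```

>>> play_rows(plan=[[[0.2,0.2,0,0,0,0],[0.4,0.2,0,0,0,0],[0.6,0.2,0,0,0,0],[0.75,0.2,0,0,0,0],[0.75,0.2,0,0,0,0]]])

```text
time_s: 8.5
tcp_pos: [0.5014, 0.1139, 0.0867]
ee_rot: [[0.0, -0.937, -0.351], [0.0, -0.351, 0.937], [-1.0, -0.0, -0.0]]
wrist_force: [-0.2, 0.7, 4.4]
gripper_width: 0.005
```

```bash
python3 -c "
from h import *
go([[0,145,92],[0,145,85]])"
```

```text
t 8.5 ramp tcp [  0.7 144.7  86.7] F [-0.2  0.7  4.4] w 0.005 j [ 31.  20. -25.   0. -45. -10.]
[  0 145  92] shift cm [-0.53  0.07  0.03] rot [ 0. -0.  0.]
[  0 145  85] shift cm [0.17 0.07 0.03] rot [ 0. -0.  0.]
```

>>> play_rows(plan=[[[0.1,0,0,0,0,0],[0.2,0,0,0,0,0],[0.25,0,0,0,0,0],[0.25,0,0,0,0,0]]])

```text
time_s: 9.0
tcp_pos: [0.5015, 0.114, 0.0862]
ee_rot: [[0.001, -0.936, -0.351], [-0.0, -0.351, 0.936], [-1.0, -0.001, -0.0]]
wrist_force: [-5.1, -0.4, 16.2]
gripper_width: 0.008
```

```bash
python3 -c "
from h import *
go([[0,145,92],[0,145,85]])"
```

```text
t 9.0 ramp tcp [  0.8 144.7  86.2] F [-5.1 -0.4 16.2] w 0.008 j [ 31.  20. -25.   0. -45. -10.]
[  0 145  92] shift cm [-0.58  0.08  0.03] rot [ 0.01 -0.    0.01]
[  0 145  85] shift cm [0.12 0.08 0.03] rot [ 0.01 -0.    0.01]
```

>>> play_rows(plan=[[[-0.5,0,0,0,0,0],[-2,0,0,0,0,0],[-5,0,0,0,0,0],[-8,0,0,0,0,0],[-8,0,0,0,0,0]]])

```text
time_s: 9.62
tcp_pos: [0.5027, 0.1146, 0.1666]
ee_rot: [[0.005, -0.936, -0.351], [0.003, -0.351, 0.936], [-1.0, -0.006, 0.001]]
wrist_force: [-0.2, -0.2, -0.6]
gripper_width: 0.012
```

>>> play_rows(plan=[[[0,0,-4,0,0,0],[0,0,-9,0,0,0],[0,0,-14,0,0,0],[0,0,-18,0,0,0],[0,0,-18,0,0,0]]])

```text
time_s: 10.25
tcp_pos: [0.5641, -0.0569, 0.1625]
ee_rot: [[-0.003, -0.938, -0.346], [-0.0, -0.346, 0.938], [-1.0, 0.003, 0.001]]
wrist_force: [-0.1, 0.4, -0.1]
gripper_width: 0.006
```

```bash
python3 -c "
from h import *
from scipy.optimize import least_squares
q=np.load('q.npy')
for n,sl in(('side',(slice(130,250),slice(270,420))),('scene',(slice(130,250),slice(245,395)))):
  p,d=r.capture(n)
  cv2.imwrite(f'pics/{n}9.png',cv2.resize(p[sl],None,fx=5,fy=5,interpolation=cv2.INTER_CUBIC))
  C=cloud(n,d,q)
  for nm,x0,y0 in(('long',-45,70),('short',45,-129)):
    k=C[(abs(C[...,0]-x0)<22)&(abs(C[...,1]-y0)<24)&(C[...,2]>(62 if y0>0 else 47))&(C[...,2]<92)&(d>0)]
    if len(k)>20: print(n,nm,least_squares(lambda c:np.hypot(k[:,1]-c[0],k[:,2]-c[1])-25,[y0,50],loss='soft_l1').x.round(1))
  k=C[(np.hypot(C[...,0],C[...,1]-145)<12)&(C[...,2]>80)&(C[...,2]<110)];print('key',len(k),np.median(k,0).round(1))
go([0,0,150])"
```

```text
side long [69.  56.9]
side short [-130.5   42.7]
key 42 [ -2.1 145.7  91.5]
scene long [66.3 59.2]
scene short [-134.1   44.6]
key 38 [ -0.2 145.9  92.2]
t 10.35 ramp tcp [-1.000e-01 -3.520e+01  1.629e+02] F [0.9 0.7 0.2] w 0.004 j [ 11.  19. -13.  -0. -58.  10.]
[  0   0 150] shift cm [ 1.29 -0.01  3.52] rot [-0.    0.01 -0.01]
```

View pics/side9.png

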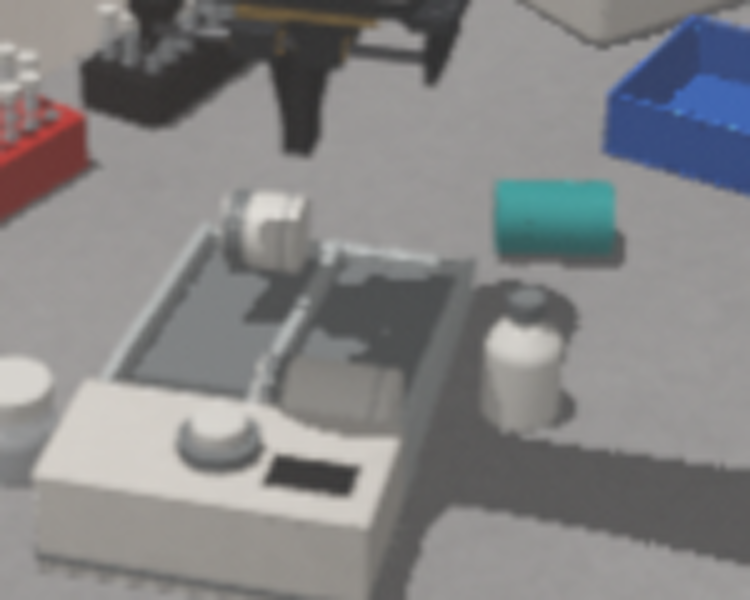

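View pics/scene9.png

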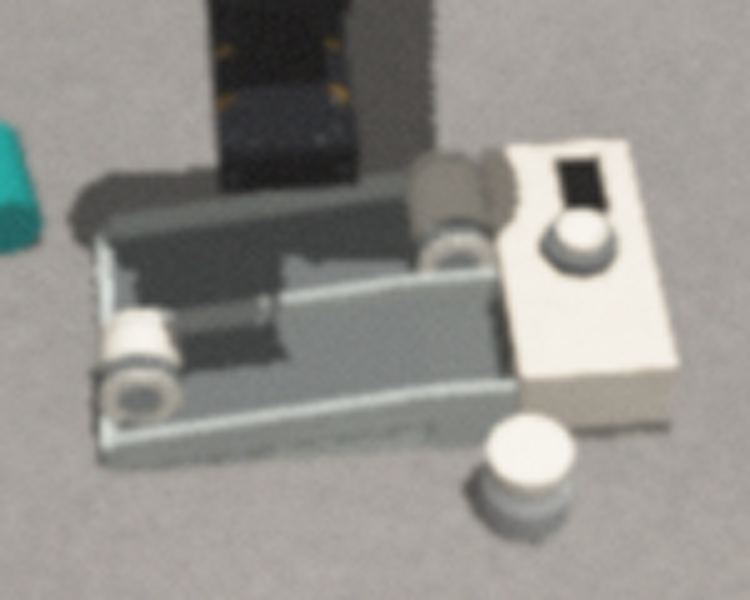

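```bash
python3 -c "
from station import r
print(r.finish_job())"
```

```text
the job is handed in; nothing more can be done
None
```

I pushed the longer canister, which was in the lane nearer the robot, up over the crest with two part-open fingertips. It rolled into the cradle against the reader head. I then shut the fingers, pressed the key until it bottomed and let go. The job was handed in at about 10 s of the 51 s allowed; no verdict is reported.

What the last checks showed, in ramp-frame mm:

| Check | Measured | Expected |
|---|---|---|
| Longer canister axis, side camera | y 69, z 57 | y 70, z 58 |
| Longer canister axis, scene camera | y 66, z 59 | y 70, z 58 |
| Shorter canister axis, both cameras | y −130 to −134, z 43–45 | y about −129, z 43 |
| Key pressed | stopped 5.8 mm down at 16 N | 6 mm, takes 4 N |
| Key top after release | z about 92 | z 92 |

- **Bystanders:** the bottle, pot and tray looked unmoved in the last pictures. The tub was outside the crops I viewed, and the arm never went near it.
- **Disagreement:** the two cameras differ by about 3 mm along the ramp. I take this as calibration bias, because the same offset shows on the shorter canister, which was not touched. Both readings for the longer canister are inside the tolerance.

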